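Clamp a sample tub in the labelling jig

TASK

The food tub on the labelling jig must be held for its label: slide the jig's fence, on its blue carriage, by the black post until the tub is held snugly and squarely between the fence and the fixed stop, then flip the red cam lever all the way down to lock the fence. Keep the tub standing in the jig throughout, and do not shift the spare square tub at the right of the jig.

Things in the scene. Friction and masses are not known exactly. Their poses are not given: they have to be found in the camera images.
- jig: fixed labelling jig, placed and turned differently each time (its y within 0.3 rad of straight left): white plate 150 mm (its x) by 340 mm (its y), top 14 mm above the worktop. Origin: centre of the underside; y is the slide direction, from fence to fixed stop; z up. The aluminium stop at the +y end is 136 mm wide, 14 mm thick, top 72 mm above the worktop
- stop_face (a point): middle of the fixed stop's face that the tub comes against, 145 mm along +y from the jig's origin, 55 mm above the worktop
- fence (a joint): travel of the fence carriage along the jig's +y, 0 (fully back) to 0.100 m, growing toward the stop. With the lever up it slides with about 1.5 N of friction and stays where it is left; with the lever down it is clamped. It reads 0.085 when the tub is held snugly between fence and stop
- fence_face (a point): middle of the fence face that pushes the tub (looks along the jig's +y), 55 mm above the worktop, moves with the fence. The fence is an aluminium plate 130 mm wide along the jig's x, 10 mm thick, top 75 mm above the worktop. Behind it (-y) lies the blue carriage, 100 mm wide, top 33 mm above the worktop, reaching to 116 mm behind the face
- post_top (a point): middle of the top of the black upright post on the carriage, for moving the fence: straight shank 18 mm in diameter from 40 to 80 mm above the worktop, 26 mm foot and 26 mm head, top 100 mm above the worktop. It stands 100 mm behind the fence's face, in the middle of the carriage's width
- lever (a joint): angle of the red cam lever, 0 to 1.65 rad: 0 = upright, free (it starts between 0 and 0.25). It swings toward the jig's -x side, in the x-z plane, and lies level along -x at 1.57 (locked; hard stop at 1.65). It moves freely to about 0.9, then the cam stiffens it: some 5 to 10 N at the grip. It stays where it is left
- lever_pivot (a point): the lever's pivot, on its centre line: 50 mm above the worktop, 45 mm behind the fence's face, 30 mm to the jig's +x side of the middle; moves with the fence. Two lugs hold it, 32 mm over all along y and 15 mm to either side along x, tops 62 mm above the worktop. Fence plate 35 mm ahead of the lever, post 55 mm behind it
- lever_tip (a point): outer end of the lever, 78 mm from the pivot; the red grip, a round bar 16 mm in diameter, covers the outer 54 mm
- tub: clear square food tub, pale green inside, on the plate between fence and stop, not yet held: 60 mm tall, about 0.26 kg, lid 106x106 mm with its rim 49 to 60 mm above the underside. Origin on the underside; its z is up, its x lies along the jig's y within about 0.12 rad. The lid reaches 53 mm each way along the tub's x; the lid's middle lies 6 mm along the tub's +y
- spare_tub: bystander: loose square tub, 105x118x60 mm, to the right of the jig; origin near the middle of its underside
Not all that is in view belongs to the job. Leave any turquoise look-alike of the tub alone.

How it is judged:
On the way, in this order (a step that is already met when the one before it is completed fails the run):
1. the fence, with its lever still up, has brought the tub snugly against the stop (value of joint fence above 0.0815 m and value of joint lever below 0.6 rad and y of tub in the frame of jig above 0.087 m), for 0.2 s.
2. the lever is flipped down, the fence still snug (value of joint lever above 1.4 rad and value of joint fence above 0.0815 m), for 0.2 s.
At the end, for the whole second after the job is handed in: The tub stands flat on the plate between fence and stop, square to them within 0.06 rad, with at most 3.5 mm of play in all (fence joint 0.0815 to 0.089 m, tub origin 87 to 97 mm along the jig's y), and the lever is down past 1.4 rad; all at rest (all of step 2 and value of joint fence below 0.089 m and y of tub in the frame of jig between 0.087 and 0.097 m and z of tub in the frame of jig below 0.018 m and angle between the x axis of tub and the y axis of jig, either way round below 0.06 rad and angle between tub's own z axis and vertical below 0.06 rad and linear speed of tub below 0.02 m/s); the robot touches nothing.
It fails at once if the tub was tipped or lifted (angle between tub's own z axis and vertical above 0.35 rad or z of tub in the frame of jig above 0.04 m).
It fails at once if the spare tub was shifted (distance of spare_tub from where it was at the start of the episode above 0.03 m).
It also fails if it takes over 45 s, if anything falls off the work surface, if the arm or the gripper's body presses on something with over 40 N, if the wrist force passes 120 N, or if a joint passes its speed limit or range.

ROBOT

A 6-joint arm with a two-finger parallel gripper is mounted at the origin on a cart in front of the work surface, level with it; the furniture and walls round the work are solid. World frame = base frame: x ahead of the robot, y to its left, z up, the work surface at z = 0. Lengths are in m, angles in rad, forces in N, time in s.
With the tool pointing down it reaches from about 0.35 to 0.975 m from the base axis. Payload 4.9 kg.
Tool frame: the origin (TCP) lies midway between the tips of the shut fingers; the grasp point (between the pads) lies 19 mm behind it; z points along the fingers, y is the line along which they close (so a half turn about z gives the same grasp; the last joint's range is limited). The gripper opens to 85 mm and grips with 20 to 120 N. Pads are 22 mm wide; open, the fingers measure 114 mm over their backs; the gripper's body (76 mm by 85 mm) begins 54 mm behind the grasp point. The pads swing forward as they close: fully open they stand 13 mm farther back than shut.
Start: joints at [1.125, 0.053, 1.613, -0, 1.476, -0.119], TCP at [0.201, 0.592, 0.231] pointing down, gripper open.
Joint ranges: [-3.01, 3.01], [-1.01, 2.22], [0.06, 2.58], [-1.02, 4.17], [0.09, 2.62], [-3.14, 3.14]. Speed limits (rad/s): [2.57, 2.57, 3.14, 3.14, 3.14, 3.14].

INTERFACE

Orientations are given as a rotation vector (axis times angle).
In Python, from station import ctrl gives the robot as it stands.
- The arm moves only by the tool step_arm, never from a script. Its argument "targets" is a list of rows, each an object with "travel": the shift along the world's x, y, z as a fraction of full scale, a list of three; "angular": the turn, a rotation vector about the world's x, y, z as a fraction of full scale, a list of three; "gripper": the opening, from 0 (shut) to 1 (fully open). In form: [{"travel": [x, y, z], "angular": [rx, ry, rz], "gripper": gripper}, ...]. A call has 1 to 10 rows; each row is the pose to reach, as a shift and turn from the pose commanded when the call began; what a row does not reach only later rows make up. Full scale, the value 1, is 0.6 m for a shift and pi/4 rad for a turn. A row lasts 1/10 s, in which the tool goes at most 50 mm and 8.59 degrees, less where a joint would pass 70% of its speed; a pose out of reach is approached as far as the arm can. A call with a number of a shift or a turn outside -1 to 1 is refused whole. A call with a gripper value outside its range is refused whole. The fingers move at their own pace and stop on an object; "squeeze" is the grip in N (left out, the last holds). Time passes only in rows, so rows that repeat a pose let the fingers close. It gives the time, the measured TCP pose, the force, the opening and the grip force at its end, in the units of the state.
- ctrl.get_obs(): the state, without advancing time (a new reading comes with each control period).
- ctrl.get_image(name): name is "scene" or "top"; returns a dict with "img" (480x640x3 uint8, red, green, blue), "fx", "fy", "cx", "cy" (pixels), "D" ([k1, k2, p1, p2, k3] as OpenCV has them; the pictures are not rectified), "rvec" (rotation vector, rad) and "tvec" (3), from world to camera coordinates, as OpenCV has them. Camera axes: x right, y down, z forward; pixel columns grow to the right and rows downward; lengths in m; the calibration is good to about 2 mm. A picture is of the moment at which its call begins. There is no depth.
- ctrl.finish_job(): hands the job in; it is judged then, once.
The state is a dict: "t": time; "q": joint angles; "dq": joint speeds; "effort": joint torques, N m; "tool_pos": TCP position; "tool_rot": TCP orientation; "contact_force": force on the tool from outside, world axes, zero at the start; "wrist_torque": the same for the moment, N m; "opening": finger opening in m; "grip_force": force on a finger pad.
Only numpy, scipy, OpenCV 4.12 (cv2) and the standard library are available. Lean on these libraries where they do the work, as an engineer would, in place of code of your own. Each camera call takes 0.05 s, during which the arm holds its last target. There are 200 camera calls.

## Working session

There is one attempt and no reset: what is moved stays moved. The work goes in short steps, Python scripts to look and compute and a tool call to move; the robot and the scene stay as the last step left them, time stands still between calls to the robot, and variables do not carry over. Pictures are saved under pics/ and viewed, at most 13 in all, crops included, and the job is handed in when it is done.

Besides the shell and the picture viewer there is one more tool, called after "Emit:" by a JSON object that holds its "op" and its "data". step_arm: Moves the arm, as the interface text tells. Its arguments: {"type":"object","properties":{"targets":{"type":"array"},"squeeze":{"type":"number"}},"required":["targets"]}

```bash
mkdir -p pics; cat > h.py <<'E'
import numpy as np, cv2, pickle, os
def snap(ctrl,name,tag):
    d=ctrl.get_image(name); pickle.dump(d,open(f'pics/{tag}.pkl','wb'))
    cv2.imwrite(f'pics/{tag}.png',cv2.cvtColor(d['img'],cv2.COLOR_RGB2BGR)); return d
def load(tag): return pickle.load(open(f'pics/{tag}.pkl','rb'))
def K(d): return np.array([[d['fx'],0,d['cx']],[0,d['fy'],d['cy']],[0,0,1.]])
def ray(d,uv):
    n=cv2.undistortPoints(np.array(uv,float).reshape(-1,1,2),K(d),np.array(d['D'],float)).reshape(-1,2)
    R=cv2.Rodrigues(np.array(d['rvec'],float))[0]; t=np.array(d['tvec'],float).ravel()
    return -R.T@t,(np.c_[n,np.ones(len(n))])@R
def onz(d,uv,z):
    c,v=ray(d,uv); return c+v*((z-c[2])/v[:,2])[:,None]
def tri(d1,u1,d2,u2):
    c1,v1=ray(d1,[u1]);c2,v2=ray(d2,[u2]);v1=v1[0];v2=v2[0]
    s=np.linalg.lstsq(np.c_[v1,-v2],c2-c1,rcond=None)[0]
    a=c1+s[0]*v1;b=c2+s[1]*v2; return (a+b)/2,np.linalg.norm(a-b)
def proj(d,P):
    return cv2.projectPoints(np.array(P,float).reshape(-1,1,3),np.array(d['rvec'],float),np.array(d['tvec'],float),K(d),np.array(d['D'],float))[0].reshape(-1,2)
E
python3 - <<'E'
from station import ctrl; from h import *
for n in('scene','top'):
    d=snap(ctrl,n,n+'0'); print(n,ray(d,[[320,240]]))
print(ctrl.get_obs())
E
```

```text
scene (array([-0.12778203, -0.48036953,  0.68092539]), array([[ 0.71739877,  0.3628834 , -0.59494924]]))
top (array([ 0.35168945, -0.12642779,  1.37765552]), array([[ 0.14000974, -0.00950202, -0.99021053]]))
{'t': 0.1, 'q': array([ 1.12500455e+00,  5.33290529e-02,  1.61416402e+00, -1.30820162e-05,
        1.47602539e+00, -1.19019247e-01]), 'dq': array([ 1.19912132e-03, -1.85361090e-03, -1.56878918e-03, -1.95891857e-04,
       -6.33274543e-05, -9.91190908e-04]), 'effort': array([-1.44242513e-04, -3.94900274e+01, -3.71365535e+01, -7.36890433e-05,
        3.95922514e-03, -1.64724707e-05]), 'tool_pos': array([0.20038258, 0.59140023, 0.2301579 ]), 'tool_rot': array([-5.10924993e-01, -3.09923515e+00,  2.91044171e-03]), 'contact_force': array([ 0.0278647 , -0.85728451,  0.34376155]), 'wrist_torque': array([ 0.04912413, -0.0228478 , -0.02539388]), 'grip_force': 0.0, 'opening': 0.0856175565554652}
```

View pics/scene0.png

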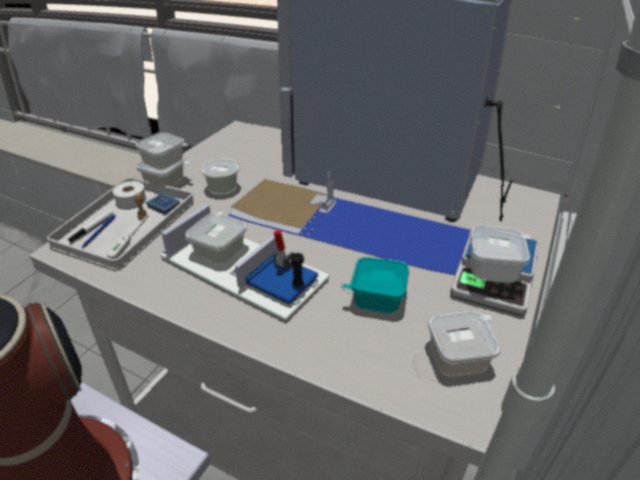

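View pics/top0.png

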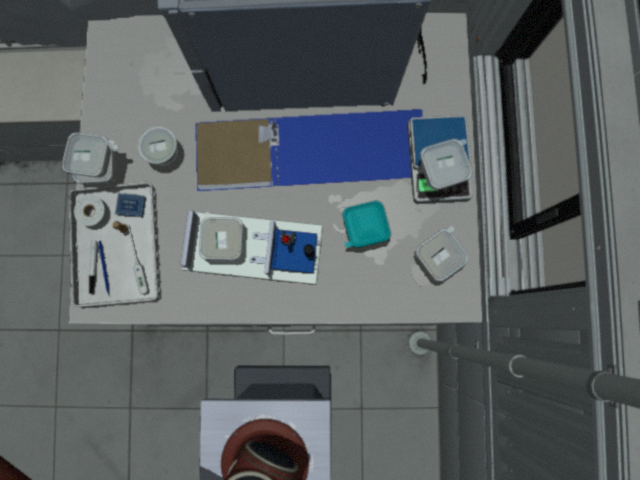

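Candidates for the tub:
- Clear tub on the white plate: top (222,240), scene (215,237).
- Turquoise tub: top (366,225).
- Clear tub at the right, the spare: top (441,256).
- Clear tub on the scale: top (445,163).
- Stacked tubs: top (87,155).
- Round tub: top (158,147).

I choose the one on the plate, next to the blue carriage. The post is at top (309,251) and the lever at top (287,240). The next step is one close crop to check this.

```bash
python3 - <<'E'
from h import *
a=cv2.imread('pics/top0.png')[200:290,175:330]; b=cv2.imread('pics/scene0.png')[200:320,155:335]
a=cv2.resize(a,None,fx=4.4,fy=4.4,interpolation=cv2.INTER_CUBIC)[:, :680]
b=cv2.resize(b,None,fx=3,fy=3,interpolation=cv2.INTER_CUBIC)
cv2.imwrite('pics/c1.png',cv2.resize(cv2.imread('pics/top0.png')[200:290,175:330],(775,450),interpolation=cv2.INTER_CUBIC))
cv2.imwrite('pics/c2.png',cv2.resize(cv2.imread('pics/scene0.png')[200:320,155:335],(720,480),interpolation=cv2.INTER_CUBIC))
E
```

```text
(no output)
```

View pics/c1.png

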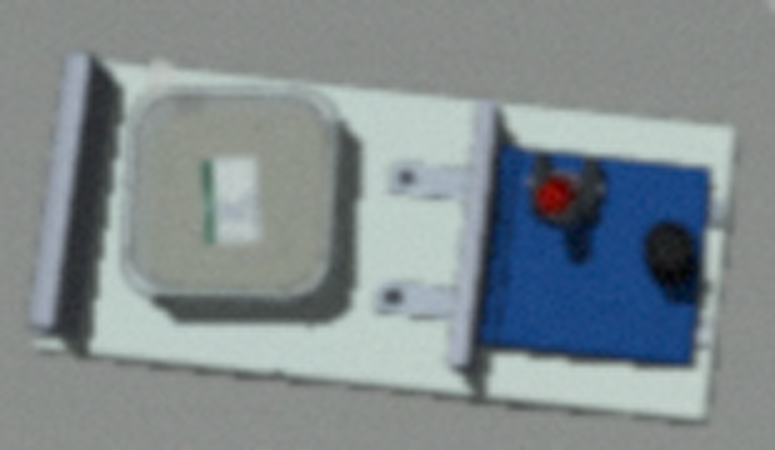

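View pics/c2.png

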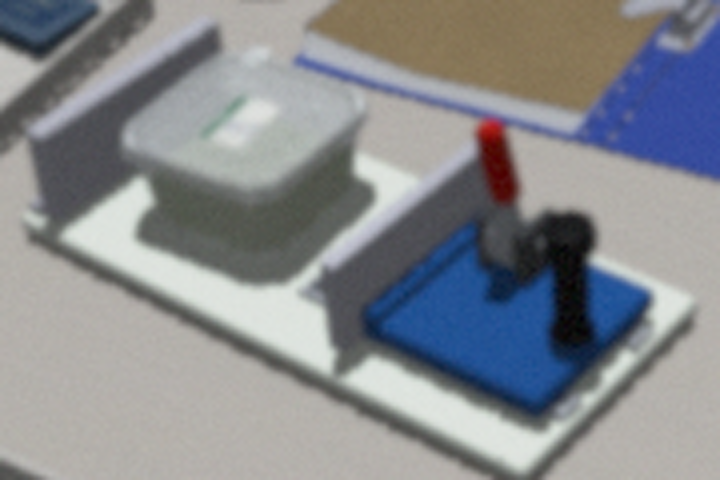

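The crops confirm it. The tub stands on the plate at top (222,240), with the blue carriage to its right. The red lever tip is at about top (286,239), the black post head at (309,250), and the plate's right corners at (322,225) and (316,284).

```bash
python3 - <<'E'
from h import *
d=load('top0');s=load('scene0')
o=np.array([175,200.]);c=lambda *p:np.array(p)/5+o-0.4
so=np.array([155,200.]);sc=lambda *p:np.array(p)/4+so-0.4
P=onz(d,[c(735,127),c(705,418),c(35,348)],.014)
Ps=onz(s,[sc(695,305),sc(530,474),sc(30,225)],.014)
print('plate',P[:,:2],Ps[:,:2])
for Q in(P,Ps):
    y=Q[2]-Q[1];print(np.linalg.norm(y),np.linalg.norm(Q[0]-Q[1]),'yaw y',np.arctan2(-y[0],y[1]),'x',np.arctan2(*(Q[0]-Q[1])[[1,0]]),'centre',(Q[0]+Q[2])/2)
hsv=cv2.cvtColor(d['img'],cv2.COLOR_RGB2HSV)
def m(d,lo,hi,box):
    h=cv2.cvtColor(d['img'],cv2.COLOR_RGB2HSV);M=cv2.inRange(h,lo,hi);Z=np.zeros_like(M);x0,y0,x1,y1=box;Z[y0:y1,x0:x1]=M[y0:y1,x0:x1];return Z
B=m(d,(105,120,60),(125,255,255),(265,215,325,280));cnt=np.argwhere(B)[:,::-1].astype(np.float32)
W=onz(d,cnt,.033)[:,:2].astype(np.float32);r=cv2.minAreaRect(W);print('carriage',r)
for tag,D,box in(('top',d,(275,225,300,255)),('scene',s,(265,220,295,265))):
    R=np.argwhere(m(D,(0,150,70),(8,255,255),box)|m(D,(172,150,70),(180,255,255),box))[:,::-1];print(tag,'red',len(R),R.mean(0),R.min(0),R.max(0))
post,e=tri(d,c(670,250),s,sc(567,228));print('post',post,e,onz(d,[c(670,245)],.1))
tip,e=tri(d,c(553,198),s,sc(490,130));print('tip',tip,e)
# fence & stop top edges
print('fence top',onz(d,[c(486,103),c(460,365)],.075)[:,:2],'stop',onz(d,[c(75,55),c(40,328)],.072)[:,:2])
print('lid corners mid',onz(d,[c(134,190),c(340,200),c(235,85),c(225,295)],.074)[:,:2])
E
```

```text
plate [[ 0.58249958 -0.14372979]
 [ 0.43662833 -0.12807021]
 [ 0.47230465  0.2061532 ]] [[ 0.57628261 -0.14362456]
 [ 0.43495749 -0.12953532]
 [ 0.46926118  0.19990232]]
0.336122130774425 0.14670938887744048 yaw y -0.10634125114099446 x -0.10694249251342959 centre [0.52740212 0.0312117  0.014     ]
0.33121881652505525 0.1420256891318571 yaw y -0.10375413206551222 x -0.09936547485560131 centre [0.52277189 0.02813888 0.014     ]
carriage ((0.5156426429748535, -0.07361339032649994), (0.10452897846698761, 0.09822752326726913), 83.45372772216797)
top red 37 [285.2972973  238.86486486] [282 236] [288 242]
scene red 105 [278.67619048 239.9047619 ] [275 230] [283 249]
post [ 0.50931141 -0.11090164  0.09854841] 0.002424770901560444 [[ 0.51215096 -0.11194026  0.1       ]]
tip [ 0.53078131 -0.05761158  0.12273231] 0.00186842517098868
fence top [[ 0.58438176 -0.02341128]
 [ 0.45832229 -0.01192251]] stop [[0.60956248 0.17668655]
 [0.47676472 0.18986195]]
lid corners mid [[0.54299111 0.14574234]
 [0.53773484 0.04635913]
 [0.59397097 0.09800601]
 [0.49216776 0.10078797]]
```

Emit:
{"op": "step_arm", "data": {"targets": [{"travel": [0.3, -0.65, 0], "angular": [0, 0, -0.85], "gripper": 0}, {"travel": [0.3, -0.65, 0], "angular": [0, 0, -0.85], "gripper": 0}, {"travel": [0.3, -0.65, 0], "angular": [0, 0, -0.85], "gripper": 0}, {"travel": [0.3, -0.65, 0], "angular": [0, 0, -0.85], "gripper": 0}, {"travel": [0.3, -0.65, 0], "angular": [0, 0, -0.85], "gripper": 0}, {"travel": [0.3, -0.65, 0], "angular": [0, 0, -0.85], "gripper": 0}, {"travel": [0.3, -0.65, 0], "angular": [0, 0, -0.85], "gripper": 0}, {"travel": [0.3, -0.65, 0], "angular": [0, 0, -0.85], "gripper": 0}, {"travel": [0.3, -0.65, 0], "angular": [0, 0, -0.85], "gripper": 0}, {"travel": [0.3, -0.65, 0], "angular": [0, 0, -0.85], "gripper": 0}]}}

```text
t: 1.1
tool_pos: [0.3815, 0.1991, 0.2309]
tool_rot: [1.506, 2.757, -0.001]
contact_force: [0.8, 0.7, 0.2]
opening: -0.0001
grip_force: 0.0
```

Emit:
{"op": "step_arm", "data": {"targets": [{"travel": [0.21, -0.58, 0], "angular": [0, 0, -0.868], "gripper": 0}, {"travel": [0.21, -0.58, 0], "angular": [0, 0, -0.868], "gripper": 0}, {"travel": [0.21, -0.58, 0], "angular": [0, 0, -0.868], "gripper": 0}, {"travel": [0.21, -0.58, 0], "angular": [0, 0, -0.868], "gripper": 0}, {"travel": [0.21, -0.58, 0], "angular": [0, 0, -0.868], "gripper": 0}, {"travel": [0.21, -0.58, 0], "angular": [0, 0, -0.868], "gripper": 0}, {"travel": [0.21, -0.58, 0], "angular": [0, 0, -0.868], "gripper": 0}, {"travel": [0.21, -0.58, 0], "angular": [0, 0, -0.868], "gripper": 0}, {"travel": [0.21, -0.58, 0], "angular": [0, 0, -0.868], "gripper": 0}, {"travel": [0.21, -0.58, 0], "angular": [0, 0, -0.868], "gripper": 0}]}}

```text
t: 2.1
tool_pos: [0.5064, -0.1449, 0.2308]
tool_rot: [-2.333, -2.101, -0.0]
contact_force: [0.2, 0.1, -0.3]
opening: 0.0001
grip_force: 0.0
```

Emit:
{"op": "step_arm", "data": {"targets": [{"travel": [0, -0.005, -0.08], "angular": [0, 0, 0], "gripper": 0}, {"travel": [0, -0.005, -0.16], "angular": [0, 0, 0], "gripper": 0}, {"travel": [0, -0.005, -0.2], "angular": [0, 0, 0], "gripper": 0}, {"travel": [0, -0.005, -0.24], "angular": [0, 0, 0], "gripper": 0}, {"travel": [0, -0.005, -0.285], "angular": [0, 0, 0], "gripper": 0}, {"travel": [0, -0.005, -0.285], "angular": [0, 0, 0], "gripper": 0}]}}

```text
t: 2.7
tool_pos: [0.5033, -0.1455, 0.0563]
tool_rot: [-2.327, -2.099, 0.005]
contact_force: [-0.8, 0.6, -0.5]
opening: 0.0
grip_force: 0.0
```

```bash
python3 - <<'E'
from station import ctrl; from h import *
d=snap(ctrl,'scene','s1')
cv2.imwrite('pics/c3.png',cv2.resize(cv2.imread('pics/s1.png')[180:330,155:355],(800,600),interpolation=cv2.INTER_CUBIC))
E
```

```text
(no output)
```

View pics/c3.png

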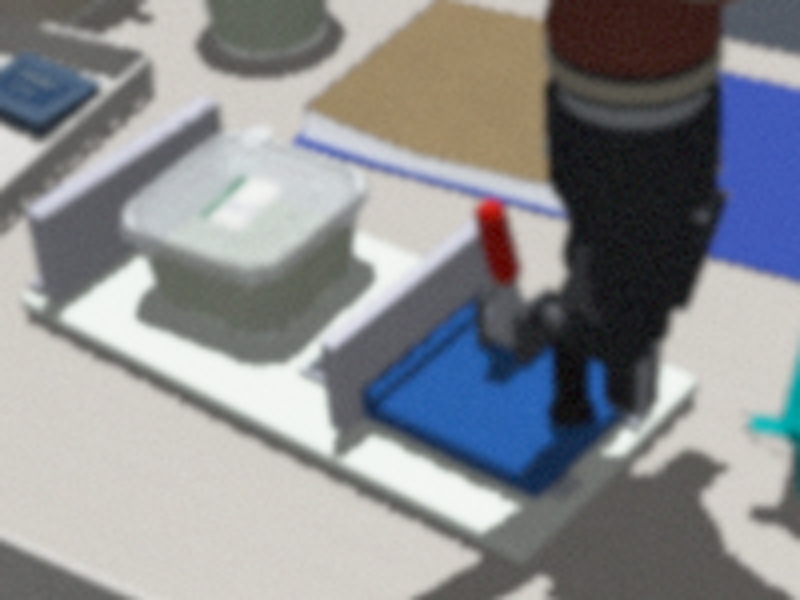

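The picture shows the shut fingers just behind the post, at crop (635,385), with the lever and tub undisturbed. Next I push along the jig's y.

Emit:
{"op": "step_arm", "data": {"targets": [{"travel": [0.001, 0.01, 0], "angular": [0, 0, 0], "gripper": 0}, {"travel": [0.002, 0.02, 0], "angular": [0, 0, 0], "gripper": 0}, {"travel": [0.003, 0.03, 0], "angular": [0, 0, 0], "gripper": 0}, {"travel": [0.004, 0.04, 0], "angular": [0, 0, 0], "gripper": 0}, {"travel": [0.005, 0.05, 0], "angular": [0, 0, 0], "gripper": 0}, {"travel": [0.006, 0.06, 0], "angular": [0, 0, 0], "gripper": 0}, {"travel": [0.007, 0.07, 0], "angular": [0, 0, 0], "gripper": 0}, {"travel": [0.008, 0.08, 0], "angular": [0, 0, 0], "gripper": 0}, {"travel": [0.0095, 0.09, 0], "angular": [0, 0, 0], "gripper": 0}, {"travel": [0.0105, 0.1, 0], "angular": [0, 0, 0], "gripper": 0}]}}

```text
t: 3.75
tool_pos: [0.5129, -0.0886, 0.0602]
tool_rot: [-2.335, -2.101, 0.0]
contact_force: [0.2, -1.8, 1.5]
opening: 0.0
grip_force: 0.9
```

```bash
cat > m.py <<'E'
import sys
from station import ctrl; from h import *
tag=sys.argv[1]; d=snap(ctrl,'scene','s'+tag); t=snap(ctrl,'top','t'+tag); o=ctrl.get_obs()
print(o['t'],o['tool_pos'],o['contact_force'])
a=cv2.resize(cv2.imread(f'pics/s{tag}.png')[190:320,155:355],(800,520),interpolation=cv2.INTER_CUBIC);cv2.imwrite(f'pics/cs{tag}.png',a)
b=cv2.resize(cv2.imread(f'pics/t{tag}.png')[200:290,175:330],(775,450),interpolation=cv2.INTER_CUBIC);cv2.imwrite(f'pics/ct{tag}.png',b)
E
python3 m.py 2
```

```text
3.85 [ 0.5125801  -0.08796922  0.0599188 ] [-0.69809095 -0.12416996 -0.0258294 ]
```

View pics/cs2.png

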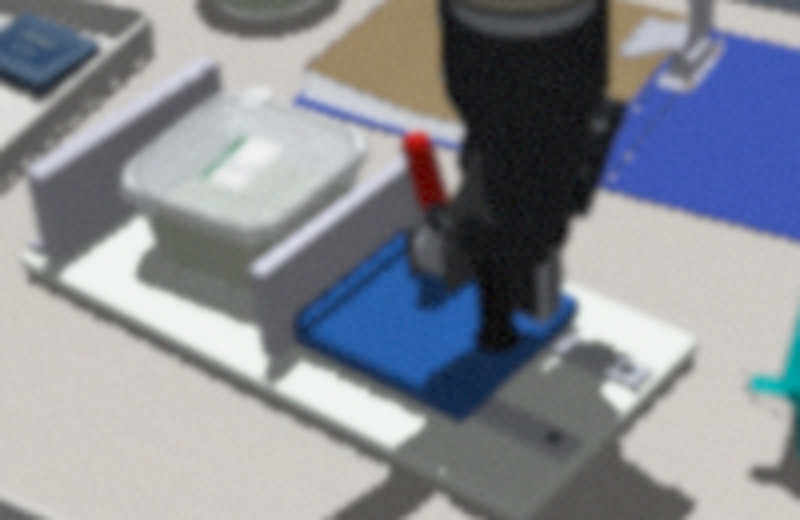

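The fence moves with the push and is now about halfway, with its near edge at crop (260,270). The tub is still standing. I continue slowly.

Emit:
{"op": "step_arm", "data": {"targets": [{"travel": [0.0007, 0.0066, 0], "angular": [0, 0, 0], "gripper": 0}, {"travel": [0.0014, 0.0132, 0], "angular": [0, 0, 0], "gripper": 0}, {"travel": [0.0021, 0.0198, 0], "angular": [0, 0, 0], "gripper": 0}, {"travel": [0.0028, 0.0264, 0], "angular": [0, 0, 0], "gripper": 0}, {"travel": [0.0035, 0.033, 0], "angular": [0, 0, 0], "gripper": 0}, {"travel": [0.0039, 0.037, 0], "angular": [0, 0, 0], "gripper": 0}, {"travel": [0.0042, 0.04, 0], "angular": [0, 0, 0], "gripper": 0}]}}

```text
t: 4.55
tool_pos: [0.5152, -0.065, 0.06]
tool_rot: [-2.335, -2.102, 0.001]
contact_force: [-0.3, -4.0, -2.1]
opening: -0.0003
grip_force: 1.8
```

```bash
python3 m.py 3
```

```text
4.65 [ 0.5153059  -0.06481384  0.06013871] [-0.10343956 -2.65100381 -1.40176612]
```

View pics/cs3.png

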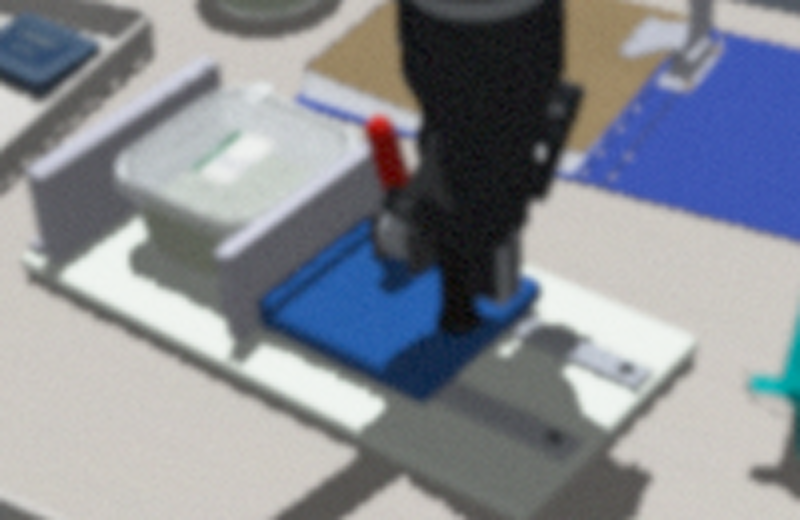

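The fence now touches the tub. The lid at crop (120,170) still has a gap of roughly a centimetre to the stop. I push on in small steps and watch the force.

Emit:
{"op": "step_arm", "data": {"targets": [{"travel": [0.0003, 0.0025, 0], "angular": [0, 0, 0], "gripper": 0}, {"travel": [0.0005, 0.005, 0], "angular": [0, 0, 0], "gripper": 0}, {"travel": [0.0008, 0.0075, 0], "angular": [0, 0, 0], "gripper": 0}, {"travel": [0.001, 0.01, 0], "angular": [0, 0, 0], "gripper": 0}, {"travel": [0.0013, 0.0125, 0], "angular": [0, 0, 0], "gripper": 0}]}}

```text
t: 5.15
tool_pos: [0.5162, -0.0575, 0.0602]
tool_rot: [-2.335, -2.101, 0.0]
contact_force: [-2.0, -3.4, -3.2]
opening: 0.0
grip_force: 1.8
```

Emit:
{"op": "step_arm", "data": {"targets": [{"travel": [0.0002, 0.002, 0], "angular": [0, 0, 0], "gripper": 0}, {"travel": [0.0004, 0.004, 0], "angular": [0, 0, 0], "gripper": 0}]}}

```text
t: 5.35
tool_pos: [0.5164, -0.0551, 0.0602]
tool_rot: [-2.335, -2.101, 0.0]
contact_force: [-0.6, -4.0, -2.0]
opening: -0.0
grip_force: 1.8
```

```bash
python3 m.py 4
```

```text
5.45 [ 0.51652803 -0.0549148   0.06034581] [-0.76766241 -2.02110249 -1.78593055]
```

View pics/cs4.png

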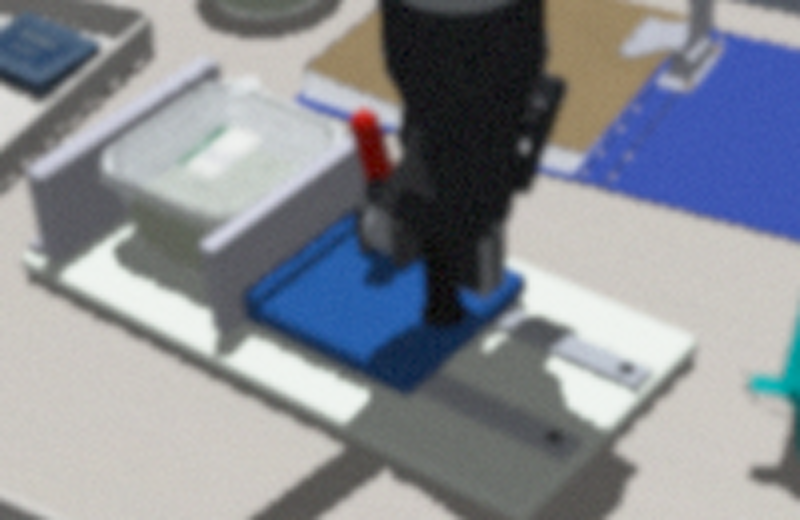

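The tub slides with the fence and stays upright. The lid's left edge at crop (103,155) still has a small gap. I continue until the force rises.

Emit:
{"op": "step_arm", "data": {"targets": [{"travel": [0.0002, 0.0018, 0], "angular": [0, 0, 0], "gripper": 0}, {"travel": [0.0004, 0.0036, 0], "angular": [0, 0, 0], "gripper": 0}, {"travel": [0.0005, 0.005, 0], "angular": [0, 0, 0], "gripper": 0}]}}

```text
t: 5.75
tool_pos: [0.5169, -0.0522, 0.0604]
tool_rot: [2.335, 2.101, 0.0]
contact_force: [-0.7, -2.8, -2.3]
opening: -0.0001
grip_force: 1.8
```

Emit:
{"op": "step_arm", "data": {"targets": [{"travel": [0.0002, 0.0017, 0], "angular": [0, 0, 0], "gripper": 0}, {"travel": [0.0003, 0.0033, 0], "angular": [0, 0, 0], "gripper": 0}]}}

```text
t: 5.95
tool_pos: [0.5171, -0.0502, 0.0604]
tool_rot: [2.335, 2.101, 0.0]
contact_force: [-1.3, -3.6, -1.9]
opening: -0.0
grip_force: 1.8
```

Emit:
{"op": "step_arm", "data": {"targets": [{"travel": [0.0002, 0.0017, 0], "angular": [0, 0, 0], "gripper": 0}, {"travel": [0.0003, 0.0033, 0], "angular": [0, 0, 0], "gripper": 0}]}}

```text
t: 6.15
tool_pos: [0.5172, -0.0493, 0.0604]
tool_rot: [2.333, 2.101, -0.003]
contact_force: [-0.9, -10.0, -2.7]
opening: -0.0001
grip_force: 5.2
```

Emit:
{"op": "step_arm", "data": {"targets": [{"travel": [0.0001, 0.0012, 0], "angular": [0, 0, 0], "gripper": 0}, {"travel": [0.0001, 0.0012, 0], "angular": [0, 0, 0], "gripper": 0}, {"travel": [0.0001, 0.0012, 0], "angular": [0, 0, 0], "gripper": 0}]}}

```text
t: 6.45
tool_pos: [0.5172, -0.0493, 0.0604]
tool_rot: [2.333, 2.1, -0.004]
contact_force: [-2.2, -11.1, -2.6]
opening: 0.0001
grip_force: 5.3
```

```bash
python3 m.py 5; python3 - <<'E'
from h import *
d=load('t5')
print(cv2.imwrite('pics/both5.png',np.vstack([cv2.imread('pics/cs5.png')[:330,:560],cv2.resize(cv2.imread('pics/t5.png')[205:285,180:320],(560,250),interpolation=cv2.INTER_CUBIC)[:250]])))
E
```

```text
6.55 [ 0.51712057 -0.04935192  0.0603897 ] [ -2.02449244 -11.05833675  -2.34195332]
True
```

View pics/both5.png

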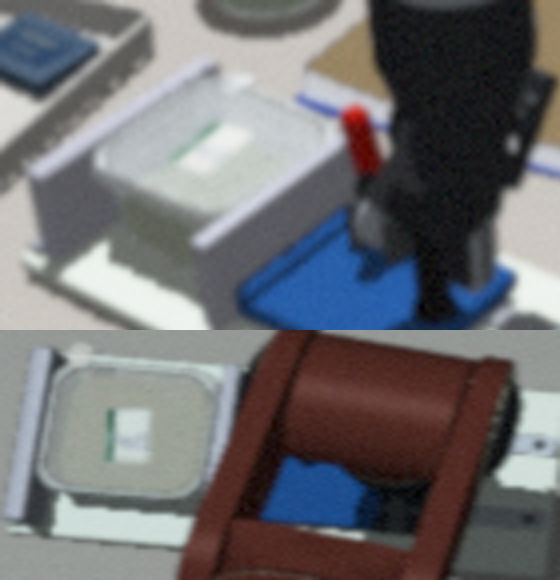

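Bottom view: the lid sits parallel between the stop (x≈45) and the fence (x≈225). The force holds at 11 N without any motion, so the tub is snug. Now I back off, rise, and go to the +x side of the lever.

Emit:
{"op": "step_arm", "data": {"targets": [{"travel": [-0.003, -0.03, 0], "angular": [0, 0, 0], "gripper": 0}, {"travel": [-0.003, -0.03, 0], "angular": [0, 0, 0], "gripper": 0}, {"travel": [-0.003, -0.03, 0.08], "angular": [0, 0, 0], "gripper": 0}, {"travel": [-0.003, -0.03, 0.16], "angular": [0, 0, 0], "gripper": 0}, {"travel": [-0.003, -0.03, 0.23], "angular": [0, 0, 0], "gripper": 0}, {"travel": [-0.003, -0.03, 0.23], "angular": [0, 0, 0], "gripper": 0}, {"travel": [0.05, 0.04, 0.23], "angular": [0, 0, 0], "gripper": 0}, {"travel": [0.098, 0.11, 0.23], "angular": [0, 0, 0], "gripper": 0}, {"travel": [0.098, 0.11, 0.23], "angular": [0, 0, 0], "gripper": 0}]}}

```text
t: 7.45
tool_pos: [0.5777, 0.0232, 0.1979]
tool_rot: [-2.329, -2.105, -0.004]
contact_force: [-0.1, -0.5, -0.4]
opening: -0.0
grip_force: 0.0
```

```bash
python3 m.py 6; python3 - <<'E'
from h import *
d=load('s6'); h=cv2.cvtColor(d['img'],cv2.COLOR_RGB2HSV)
M=cv2.inRange(h,(0,150,70),(8,255,255))|cv2.inRange(h,(172,150,70),(180,255,255))
M[:200]=0;M[300:]=0;M[:,:200]=0;M[:,320:]=0
R=np.argwhere(M)[:,::-1];print(len(R),R.min(0),R.max(0))
y=np.array([.105,.9945,0]);x=np.array([.9945,-.105,0]);P=np.array([.5547,.0209,.05])
for th in(0,.2,.4):
    g=[P+r*(-np.sin(th)*x+np.cos(th)*np.array([0,0,1])) for r in(.024,.078)];print(th,proj(d,g).round(1).tolist())
top=R[R[:,1]<R[:,1].min()+3].mean(0);bot=R[R[:,1]>R[:,1].max()-2].mean(0);print(top,bot)
# fence: carriage right/back edges & fence top near corner
O=np.array([.5255,.030,0])
for f in(.081,.085):
    print(f,proj(d,[O-.065*x+(f-.046)*y+[0,0,.075],O-.05*x+(f-.046-.116)*y+[0,0,.033],O+.05*x+(f-.046-.116)*y+[0,0,.033]]).round(1).tolist())
E
```

```text
7.55 [0.57609756 0.02032974 0.19757987] [-0.28802121  0.30464651  0.10516254]
92 [242 218] [249 235]
0 [[251.6, 235.1], [249.6, 212.9]]
0.2 [[250.1, 236.4], [244.6, 217.2]]
0.4 [[248.7, 238.1], [239.9, 222.8]]
[243.36363636 219.09090909] [247.22222222 234.44444444]
0.081 [[204.6, 251.6], [257.1, 285.6], [287.8, 258.5]]
0.085 [[203.1, 250.9], [255.4, 284.9], [286.2, 257.8]]
```

View pics/cs6.png

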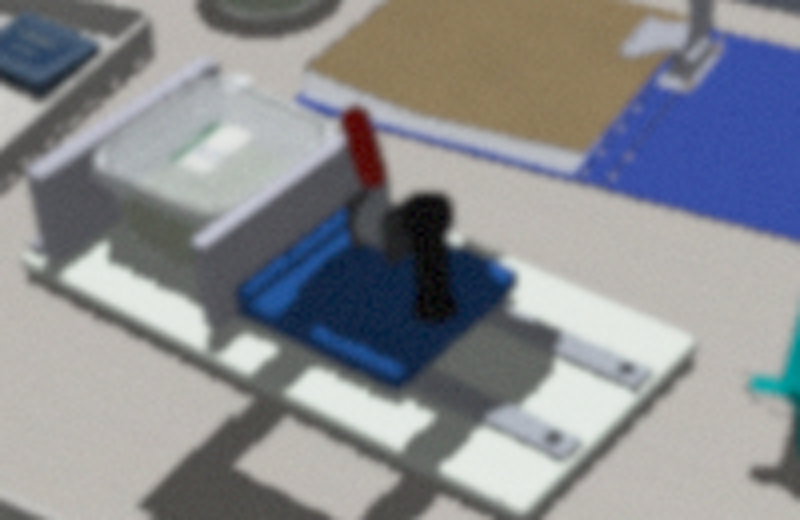

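The lever (red, crop (362,145)) and the fence corner (crop (198,240)) agree with a fence value near 0.085 and a lever angle near 0.22. The tub is standing snug. I descend beside the lever and sweep it over.

Emit:
{"op": "step_arm", "data": {"targets": [{"travel": [0, 0, -0.06], "angular": [0, 0, 0], "gripper": 0}, {"travel": [0, 0, -0.12], "angular": [0, 0, 0], "gripper": 0}, {"travel": [0, 0, -0.172], "angular": [0, 0, 0], "gripper": 0}, {"travel": [0, 0, -0.172], "angular": [0, 0, 0], "gripper": 0}]}}

```text
t: 7.95
tool_pos: [0.5712, 0.0183, 0.0893]
tool_rot: [-2.33, -2.094, 0.011]
contact_force: [-0.7, -0.1, -0.3]
opening: 0.0002
grip_force: 0.0
```

Emit:
{"op": "step_arm", "data": {"targets": [{"travel": [-0.012, 0.001, 0], "angular": [0, 0, 0], "gripper": 0}, {"travel": [-0.024, 0.002, 0], "angular": [0, 0, 0], "gripper": 0}, {"travel": [-0.036, 0.004, 0], "angular": [0, 0, 0], "gripper": 0}, {"travel": [-0.048, 0.005, 0], "angular": [0, 0, 0], "gripper": 0}, {"travel": [-0.06, 0.006, 0], "angular": [0, 0, 0], "gripper": 0}, {"travel": [-0.073, 0.008, 0], "angular": [0, 0, 0], "gripper": 0}, {"travel": [-0.073, 0.008, 0], "angular": [0, 0, 0], "gripper": 0}]}}

```text
t: 8.65
tool_pos: [0.5311, 0.0235, 0.0952]
tool_rot: [-2.335, -2.101, 0.001]
contact_force: [-0.1, -0.4, -0.1]
opening: 0.0001
grip_force: 0.1
```

Emit:
{"op": "step_arm", "data": {"targets": [{"travel": [-0.012, 0.001, -0.012], "angular": [0, 0, 0], "gripper": 0}, {"travel": [-0.023, 0.0025, -0.025], "angular": [0, 0, 0], "gripper": 0}, {"travel": [-0.03, 0.003, -0.035], "angular": [0, 0, 0], "gripper": 0}, {"travel": [-0.0365, 0.004, -0.045], "angular": [0, 0, 0], "gripper": 0}]}}

```text
t: 9.05
tool_pos: [0.5128, 0.0254, 0.0706]
tool_rot: [2.332, 2.098, 0.007]
contact_force: [3.2, -0.4, 6.6]
opening: -0.0001
grip_force: 3.7
```

Emit:
{"op": "step_arm", "data": {"targets": [{"travel": [-0.005, 0.0005, -0.008], "angular": [0, 0, 0], "gripper": 0}, {"travel": [-0.0095, 0.001, -0.017], "angular": [0, 0, 0], "gripper": 0}, {"travel": [-0.0095, 0.001, -0.017], "angular": [0, 0, 0], "gripper": 0}]}}

```text
t: 9.35
tool_pos: [0.5077, 0.0251, 0.0604]
tool_rot: [2.33, 2.097, 0.006]
contact_force: [2.8, -3.1, 5.8]
opening: -0.0002
grip_force: 2.9
```

```bash
python3 m.py 7; python3 - <<'E'
from h import *
d=load('s7'); h=cv2.cvtColor(d['img'],cv2.COLOR_RGB2HSV)
M=cv2.inRange(h,(0,150,50),(8,255,255))|cv2.inRange(h,(172,150,50),(180,255,255))
M[:200]=0;M[310:]=0;M[:,:190]=0;M[:,320:]=0
R=np.argwhere(M)[:,::-1];print(len(R),R.min(0),R.max(0),R.mean(0))
x=np.array([.9945,-.105,0]);P=np.array([.5547,.0209,.05])
for th in(1.2,1.4,1.5,1.57,1.65):
    g=[P+r*(-np.sin(th)*x+np.cos(th)*np.array([0,0,1])) for r in(.024,.078)];print(th,proj(d,g).round(1).tolist())
E
```

```text
9.45 [0.50712744 0.02534305 0.05989519] [ 4.47098588 -2.9395767   6.2655447 ]
81 [227 251] [245 263] [233.48148148 258.24691358]
1.2 [[245.1, 246.6], [227.7, 251.6]]
1.4 [[244.9, 248.7], [227.0, 258.8]]
1.5 [[244.9, 249.7], [227.1, 262.2]]
1.57 [[245.0, 250.4], [227.3, 264.4]]
1.65 [[245.1, 251.1], [227.8, 266.8]]
```

The lever is near 1.45 rad. I press a little further, toward level.

Emit:
{"op": "step_arm", "data": {"targets": [{"travel": [0, 0, -0.005], "angular": [0, 0, 0], "gripper": 0}, {"travel": [0, 0, -0.01], "angular": [0, 0, 0], "gripper": 0}, {"travel": [0, 0, -0.01], "angular": [0, 0, 0], "gripper": 0}]}}

```text
t: 9.75
tool_pos: [0.5067, 0.0264, 0.0544]
tool_rot: [2.334, 2.099, 0.006]
contact_force: [0.8, 1.8, 11.6]
opening: -0.0002
grip_force: 5.9
```

Emit:
{"op": "step_arm", "data": {"targets": [{"travel": [0, 0, 0.03], "angular": [0, 0, 0], "gripper": 0}, {"travel": [0, 0, 0.1], "angular": [0, 0, 0], "gripper": 0}, {"travel": [0, 0, 0.18], "angular": [0, 0, 0], "gripper": 0}, {"travel": [0, 0, 0.26], "angular": [0, 0, 0], "gripper": 0}, {"travel": [0, 0, 0.33], "angular": [0, 0, 0], "gripper": 0}, {"travel": [0, 0, 0.33], "angular": [0, 0, 0], "gripper": 0}]}}

```text
t: 10.35
tool_pos: [0.5075, 0.0261, 0.257]
tool_rot: [2.329, 2.096, 0.012]
contact_force: [0.9, -0.5, 0.5]
opening: 0.0
grip_force: 0.0
```

Emit:
{"op": "step_arm", "data": {"targets": [{"travel": [-0.3, 0.7, 0], "angular": [0, 0, 0], "gripper": 0}, {"travel": [-0.3, 0.7, 0], "angular": [0, 0, 0], "gripper": 0}, {"travel": [-0.3, 0.7, 0], "angular": [0, 0, 0], "gripper": 0}, {"travel": [-0.3, 0.7, 0], "angular": [0, 0, 0], "gripper": 0}, {"travel": [-0.3, 0.7, 0], "angular": [0, 0, 0], "gripper": 0}, {"travel": [-0.3, 0.7, 0], "angular": [0, 0, 0], "gripper": 0}, {"travel": [-0.3, 0.7, 0], "angular": [0, 0, 0], "gripper": 0}, {"travel": [-0.3, 0.7, 0], "angular": [0, 0, 0], "gripper": 0}, {"travel": [-0.3, 0.7, 0], "angular": [0, 0, 0], "gripper": 0}, {"travel": [-0.3, 0.7, 0], "angular": [0, 0, 0], "gripper": 0}]}}

```text
t: 11.35
tool_pos: [0.3213, 0.4492, 0.2475]
tool_rot: [-2.328, -2.107, 0.006]
contact_force: [0.7, 0.2, 0.2]
opening: -0.0001
grip_force: 0.0
```

Emit:
{"op": "step_arm", "data": {"targets": [{"travel": [0, 0, 0], "angular": [0, 0, 0], "gripper": 0}, {"travel": [0, 0, 0], "angular": [0, 0, 0], "gripper": 0}, {"travel": [0, 0, 0], "angular": [0, 0, 0], "gripper": 0}]}}

```text
t: 11.65
tool_pos: [0.3252, 0.445, 0.2493]
tool_rot: [2.337, 2.099, -0.001]
contact_force: [-0.6, -0.3, 0.1]
opening: -0.0001
grip_force: 0.0
```

```bash
python3 m.py 8; python3 - <<'E'
from h import *
cv2.imwrite('pics/both8.png',np.vstack([cv2.resize(cv2.imread('pics/s8.png')[205:310,155:335],(540,315),interpolation=cv2.INTER_CUBIC),cv2.resize(cv2.imread('pics/t8.png')[208:284,180:315],(540,280),interpolation=cv2.INTER_CUBIC)]))
d=load('s8'); h=cv2.cvtColor(d['img'],cv2.COLOR_RGB2HSV)
M=cv2.inRange(h,(0,150,50),(8,255,255))|cv2.inRange(h,(172,150,50),(180,255,255))
M[:200]=0;M[310:]=0;M[:,:190]=0;M[:,320:]=0
R=np.argwhere(M)[:,::-1];print(len(R),R.min(0),R.max(0),R.mean(0))
E
```

```text
11.75 [0.32534821 0.44516007 0.24981882] [-0.58606011  0.56215895  0.33236487]
152 [227 249] [245 266] [235.92105263 257.66447368]
```

View pics/both8.png

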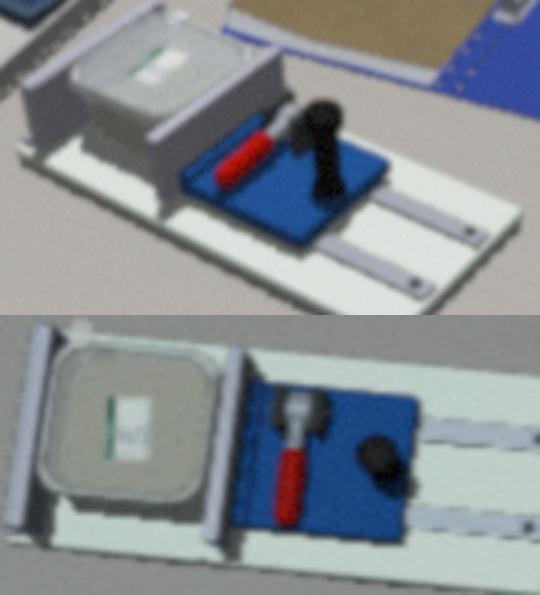

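The lever lies level (red grip, scene rows 249 to 266, about 1.6 rad). The lid is square and sits tight between the stop and the fence, and the arm is clear of everything. I am handing the job in.

```bash
python3 -c "
from station import ctrl; print(ctrl.finish_job())"
```

```text
the job is handed in; nothing more can be done
None
```

The job is handed in, and the judge gave no verdict: the tub looks snug and square between fence and stop, the lever is locked at about 1.6 rad, the spare tub was never approached, and the arm is clear.

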